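# Clear the bar finishing machine into the tote

### The job

Push the black ejector paddle of the blue bar-finishing machine all the way through its stroke, so that the finished brass bar comes out from under the clear guard, and let the paddle spring back. Collect both finished bars, that one from the narrow lane and the one lying in the catch pan, into the red tote: one in each bay, lying flat and crosswise (the bar's length across the tote's narrow width), lowered gently to the floor of the bay, not dropped. Leave the jar, the charcoal block and the pliers where they are.

Things in the scene. Friction and masses are not known exactly. Their poses are not given: they have to be found in the camera images.
- machine: Blue bench machine, fixed; origin on the bench surface, under the lane's centre line. Its y axis runs along the lane towards the motor housing (y = 275 to 405 mm, 120 mm wide, 135 mm high); delivery is towards -y. Bed 110 mm wide, 12 mm high, y = -155 to 405 mm
- lane (a point): Point on the lane's floor where a bar's centre stands once ejected, machine y = -60 mm, 12 mm above the bench; axes as the machine's. Lane along y, 38 mm wide inside, walls 4 mm thick, tops 38 mm above the bench, end stop 75 mm to -y of this point. Too narrow for fingers beside a bar: there a bar is taken by its ends, put down elsewhere and taken again by its sides for the tote
- guard (a point): Centre of the clear guard's top, 62 mm above the bench; the guard covers the lane over 85 mm (machine y = 15 to 100 mm), is 64 mm wide, with a 14 mm slot along its middle for the ejector post. Axes as the machine's
- free_bench (a point): Point on the bare bench 130 mm to the machine's +x side, beside the lane, at machine y = -20 mm; the bench within 60 mm of it is clear, so a bar can be put down here
- pan (a point): Centre of the inner floor of the dark steel catch pan at the machine's delivery end, 4 mm above the bench; inside 152 mm (machine x) by 122 mm (machine y), walls 4 mm thick, 22 mm above the bench. Axes as the machine's
- ejector (a joint): Travel of the ejector slide, m: 0 at rest, 0.12 at the full-stroke stop. It moves along machine -y and springs back by itself; about 3 N at rest, 8 N at full stroke, plus 20 N per m/s, plus up to 3 N for the bar. Its pusher head (face at machine y = 90 mm at rest) shoves the bar along the lane until it is clear of the guard
- paddle (a point): Centre of the rear (+y, pushed) face of the black upright ejector paddle; the paddle is 44 mm wide along machine x, 44 mm tall, 10 mm thick, and moves with the ejector along machine -y over the guard. At rest it stands at machine y = 180 mm, 90 mm above the bench, its lower edge 68 mm above the bench
- bar_guard: Finished brass bar, 60 mm long (its x), 26 mm wide (y), 20 mm high, about 260 g, three dark stamp dots on top; origin at the centre of its underside. Starts lying along the lane under the clear guard, where it cannot be gripped
- bar_pan: Finished brass bar of the same make, 60 x 26 x 20 mm, origin at the centre of its underside, x along its length. Starts lying in the catch pan at any angle
- tote: Red open tote, fixed to the bench, 220 mm long (its x), 86 mm wide (its y), 48 mm high, walls 4 mm, floor 4 mm; origin on the bench under its centre. A wall across its middle makes two bays. A bar lies crosswise when its length is along the tote's y
- bay_near (a point): Centre of the floor of the tote's bay on its -x side (nearer the robot), 4 mm above the bench; bay inside 104 mm along tote x, 78 mm along tote y, 44 mm deep. Axes as the tote's
- bay_far (a point): Centre of the floor of the tote's bay on its +x side, same size and axes
- jar: Small white closed jar, 48 mm diameter, 50 mm high, standing; origin at the centre of its underside. Leave alone
- charcoal: Black charcoal block 55 x 45 x 28 mm high; origin at the centre of its underside. Leave alone
- pliers: Red-handled pliers lying flat, about 115 mm long (along its x, jaws to +x), 55 mm wide, 10 mm high; origin near the pivot, on the bench. Leave alone

How it is judged:
By the outcome, as a careful person would: the job done as asked, in the order asked, and still so for the second after the job is handed in, with the robot touching nothing.
It also fails if it takes over 72 s, if anything falls off the work surface, if the arm or the gripper's body presses on something with over 40 N, if the wrist force passes 120 N, or if a joint passes its speed limit or range.

### The arm

A 7-joint arm with a two-finger parallel gripper is mounted at the origin on the work surface. World frame = base frame: x ahead of the robot, y to its left, z up, the work surface at z = 0. Lengths are in m, angles in rad, forces in N, time in s.
With the tool pointing down it reaches from about 0.4 to 0.75 m from the base axis. Payload 19.5 kg.
Tool frame: the origin (TCP) lies at the very end of the fingers, on their centre line; the grasp point (between the pads) lies 19 mm behind it; z points along the fingers, y is the direction in which the jaws open and shut (so a half turn about z gives the same grasp; the last joint's range is limited). The gripper opens to 85 mm and grips with 20 to 120 N. Pads are 22 mm wide; open, the fingers measure 114 mm over their backs; the gripper's body (76 mm by 85 mm) begins 54 mm behind the grasp point. The pads swing forward as they close: fully open they stand 13 mm farther back than shut.
Start: joints at [-1.263, 0.707, -0.028, 1.485, 0.022, 0.951, -0.075], TCP at [0.197, 0.54, 0.231] pointing down, gripper open.
Joint ranges: [-2.71, 2.71], [-0.32, 2.16], [-1.57, 1.52], [0, 2.45], [-1.46, 4.6], [0, 2.02], [-2.83, 2.83]. Speed limits (rad/s): [1.89, 1.89, 2.57, 2.57, 3.01, 3.01, 3.01].

### API

Orientations are given as a rotation vector (axis times angle).
In Python, from station import get_obs, cams, workorder gives the robot as it stands. The module is installed in compiled form; this text tells all that it offers.
- The arm moves only by the tool jog_arm, never from a script. Its argument "moves" is a list of rows, each an object of numbers: "tx", "ty", "tz": the shift along the world's x, y, z in units of 0.5 m (1.0 is 0.5 m); "yaw": the turn about the world's z in units of pi/4 rad (1.0 is pi/4 rad). In form: [{"tx": .., "ty": .., "tz": .., "yaw": ..}, ...]. A call has exactly 8 rows; each row is the pose to reach, as a shift and turn from the pose commanded when the call began; what a row does not reach only later rows make up. A row lasts 1/8 s, in which the tool goes at most 62.5 mm and 10.7 degrees, less where a joint would pass 70% of its speed; a pose out of reach is approached as far as the arm can. A call with a number of a shift or a turn outside -1 to 1 is refused whole. A call with a gripper value outside its range is refused whole. "jaw" is the gripper command: -1 is shut, 1 is fully open, values between are in proportion, set as the call begins (left out, the last holds). The fingers move at their own pace and stop on an object; the grip force is fixed at half the most. Time passes only in rows, so rows that repeat a pose let the fingers close, or fill a call up. It gives the time, the measured TCP pose, the force and the opening at its end, in the units of the state.
- get_obs(): the state, without advancing time (a new reading comes with each control period).
- cams.camera(name): name is "side" or "top" or "wrist"; returns the picture (420x560x3 uint8, blue, green, red); there is no depth.
- cams.get_calibration(name): a dict with "camera_matrix" (3x3 intrinsics, pixels), "world_from_camera" (4x4, takes a point from camera to world coordinates). Camera axes: x right, y up, looking along -z (the intrinsics and any distortion apply to the point x, -y, -z); pixel columns grow to the right and rows downward; lengths in m; the calibration is good to about 2 mm. The wrist camera is an equidistant fisheye: a pixel r from the principal point sees the ray r / f radians off the axis. A picture is of the moment at which its call begins: read the wrist's pose just before it. get_calibration takes no time and is no camera call; for the wrist camera it gives the pose at the moment of the call.
- workorder.sign_off(): hands the job in, once; it reports no verdict.
The state is a dict: "t": time; "joint_positions": joint angles; "joint_vel": joint speeds; "joint_torque": joint torques, N m; "tool_pos": TCP position; "tcp_rot": TCP orientation; "ft_force": force on the tool from outside, world axes, zero at the start; "moment": the same for the moment, N m; "finger_gap": opening from 0.0 (shut) to 1.0 (fully open).
Only numpy, scipy, OpenCV 4.12 (cv2) and the standard library are available. Lean on these libraries where they do the work, as an engineer would, in place of code of your own. Each camera call takes 0.05 s, during which the arm holds its last target. There are 200 camera calls.

## Working session

There is one attempt and no reset: what is moved stays moved. The work goes in short steps, Python scripts to look and compute and a tool call to move; the robot and the scene stay as the last step left them, time stands still between calls to the robot, and variables do not carry over. Pictures are saved under pics/ and viewed, about 8 in all and at most 12, crops included, and the job is handed in when it is done.

Besides the shell and the picture viewer there is one more tool, called as name([rows], argument=value, ...), one row to a line, values as JSON. jog_arm: Moves the arm, as the interface text tells. Shifts and turns lie within -1 to 1; 1 stands for 0.5 m of shift or pi/4 rad of turn. Its arguments: {"type":"object","properties":{"moves":{"type":"array","items":{"type":"object","properties":{"tx":{"type":"number"},"ty":{"type":"number"},"tz":{"type":"number"},"yaw":{"type":"number"}}}},"jaw":{"type":"number"}},"required":["moves"]}

```bash
mkdir -p pics; cat > h.py <<'E'
import numpy as np, cv2
from station import get_obs, cams, workorder
def shot(n,f):
    im=cams.camera(n); cv2.imwrite('pics/'+f,im); return im
def ray(n,uv,c=None):
    c=c or cams.get_calibration(n); K=np.array(c['camera_matrix']);T=np.array(c['world_from_camera'])
    x=(uv[0]-K[0,2])/K[0,0]; y=(uv[1]-K[1,2])/K[1,1]
    if n=='wrist':
        r=np.hypot(x,y); s=np.sin(r)/r if r>1e-9 else 1; d=np.array([x*s,-y*s,-np.cos(r)])
    else: d=np.array([x,-y,-1])
    return T[:3,3],T[:3,:3]@d
def onz(n,uv,z,c=None):
    o,d=ray(n,uv,c); return o+d*(z-o[2])/d[2]
E
python3 - <<'E'
from h import *
o=get_obs();print(o)
a=shot('top','t0.png');b=shot('side','s0.png');c=shot('wrist','w0.png')
for n in('top','side','wrist'):print(n,cams.get_calibration(n))
E
```

```text
{'t': 0.0, 'joint_positions': array([-1.26269617,  0.70709256, -0.02760919,  1.48502327,  0.02201939,
        0.95092847, -0.0755196 ]), 'joint_vel': array([-4.02171508e-04, -1.37899832e-03, -5.76383070e-04,  2.14442704e-03,
       -2.11274515e-03,  2.44904373e-04, -2.73904583e-05]), 'joint_torque': array([-1.28652502e-05, -8.83193350e+01,  1.23424497e+00, -2.36162299e+01,
        1.68519543e-02,  6.44048981e-03,  1.49587385e-05]), 'tool_pos': array([0.19697107, 0.53990708, 0.23082783]), 'tcp_rot': array([-5.46664408e-01, -3.09352165e+00,  1.79061638e-03]), 'ft_force': array([ 1.03392675, -0.40868181,  0.54297956]), 'moment': array([-0.06213522, -0.04613772,  0.00572043]), 'finger_gap': 0.9998200575233871}
top {'camera_matrix': array([[386.044172  ,   0.        , 279.7204566 ],
       [  0.        , 386.044172  , 208.88509115],
       [  0.        ,   0.        ,   1.        ]]), 'world_from_camera': array([[-0.02841469,  0.99760416, -0.06307571,  0.50509382],
       [-0.99943446, -0.02948864, -0.01616107, -0.00998909],
       [-0.01798237,  0.06258082,  0.99787789,  1.09509699],
   
[... 346 characters left out ...]
416532,  0.79990918,  0.72197482],
       [ 0.0059658 ,  0.81646322,  0.57736662,  0.63309866],
       [ 0.        ,  0.        ,  0.        ,  1.        ]])}
wrist {'camera_matrix': array([[325.1922621 ,   0.        , 273.8985101 ],
       [  0.        , 325.1922621 , 212.49630359],
       [  0.        ,   0.        ,   1.        ]]), 'world_from_camera': array([[ 3.43145027e-01, -9.03753956e-01, -2.55891144e-01,
         1.31782183e-01],
       [ 9.39282426e-01,  3.30201498e-01,  9.33568181e-02,
         5.63963800e-01],
       [ 1.24045368e-04, -2.72388982e-01,  9.62187210e-01,
         3.72812993e-01],
       [ 0.00000000e+00,  0.00000000e+00,  0.00000000e+00,
         1.00000000e+00]])}
```

View pics/t0.png

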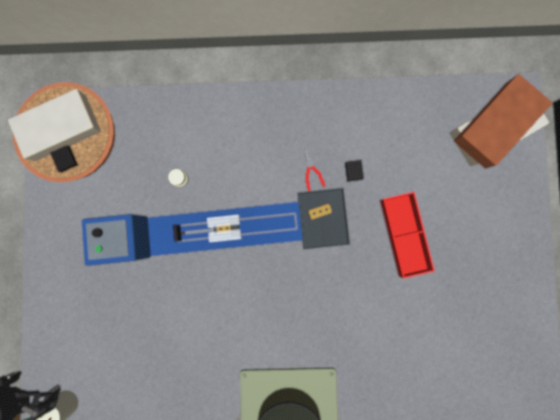

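View pics/s0.png

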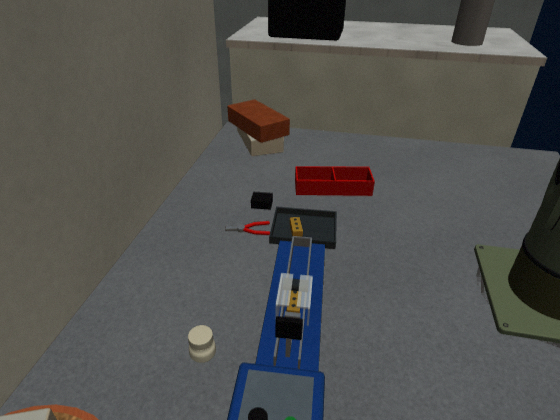

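```bash
python3 - <<'E'
from h import *
im=cv2.imread('pics/t0.png'); hsv=cv2.cvtColor(im,cv2.COLOR_BGR2HSV)
def W(pts,z): return np.array([onz('top',p,z)[:2] for p in pts])
def blob(m,box,name,z):
    k=np.zeros_like(m);x0,y0,x1,y1=box;k[y0:y1,x0:x1]=m[y0:y1,x0:x1]
    cs,_=cv2.findContours(k,cv2.RETR_EXTERNAL,cv2.CHAIN_APPROX_NONE);c=max(cs,key=cv2.contourArea)
    w=(W(c[:,0,:],z)*1000).astype(np.float32);r=cv2.minAreaRect(w);print(name,cv2.boundingRect(c),'mm',np.round(r[0],1),np.round(r[1],1),round(r[2],1));return k
y=cv2.inRange(hsv,(10,90,90),(30,255,255));blob(y,(295,180,350,250),'barpan',.024)
blob(y,(200,200,250,250),'barguard',.032)
r=cv2.inRange(hsv,(0,150,80),(8,255,255))|cv2.inRange(hsv,(172,150,80),(180,255,255));blob(r,(375,180,440,285),'tote',.048)
d=cv2.inRange(hsv,(0,0,0),(180,255,75));blob(d,(292,180,355,256),'pan',.022)
dk=cv2.inRange(im,(0,0,0),(45,45,45));blob(dk,(165,215,190,250),'paddle',.112)
b=cv2.inRange(hsv,(100,150,50),(130,255,255))
up=[];lo=[]
for c in range(160,296,4):
    q=np.where(b[190:270,c])[0]+190; up.append((c,q[0]-.5));lo.append((c,q[-1]+.5))
for n,e in(('up',up),('lo',lo)):
    w=W(e,.012)*1000;p=np.polyfit(w[:,1],w[:,0],1);print(n,p,np.std(w[:,0]-np.polyval(p,w[:,1])))
q=np.vstack([im[170:290,70:360]]);cv2.imwrite('pics/c1.png',cv2.resize(q,None,fx=2.7,fy=2.7,interpolation=cv2.INTER_CUBIC))
E
```

```text
barpan (309, 204, 23, 16) mm [ 563.4 -103.3] [28.1 61.5] 16.8
barguard (217, 226, 14, 5) mm [524.3 163.8] [10.9 36.3] 7.8
tote (382, 193, 52, 85) mm [ 491.8 -333.2] [216.1  91.3] 11.4
pan (342, 193, 6, 50) mm [ 544.  -171.8] [136.5   3.9] 3.9
paddle (175, 226, 6, 14) mm [514.6 267.9] [34.  10.8] 6.5
up [-7.52083742e-02  5.86343408e+02] 0.8330149607276957
lo [-7.64729007e-02  4.84610062e+02] 0.8690060219683695
```

View pics/c1.png

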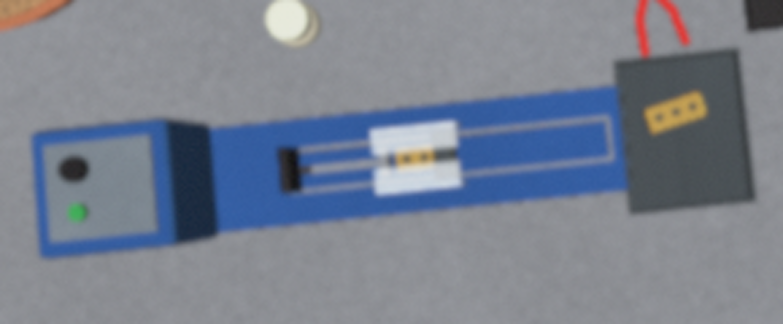

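```bash
python3 - <<'E'
from h import *
C=lambda x,y:(70+(x+.5)/2.7-.5,170+(y+.5)/2.7-.5)
th=np.radians(4.34);R=np.array([[np.cos(th),-np.sin(th)],[np.sin(th),np.cos(th)]])
for n,p,z in[('guard',(415.5,158),.062),('gL',(371,159),.062),('gR',(460,157),.062),('paddletop',(287,168),.112),('lane end',(612,138.5),.038),('laneU',(560,122.5),.038),('laneL',(560,166),.038),('pan',(684,131),.022),('panc1',(614,62),.022),('panc2',(738,50),.022),('panc3',(754,200),.022),('panc4',(631,213),.022),('bedR up',(615,87),.012),('bedR lo',(628,189),.012),('hous L up',(34,132),.135),('hous R up',(165,121),.135),('hous R lo',(177,243),.135),('housL lo',(43,257),.135),('jar',(287,21),.05)]:
    w=onz('top',C(*p),z)[:2]*1000; print(n,w.round(1),'machine-axes',(R.T@w).round(1))
E
```

```text
guard [523.  158.7] machine-axes [533.5 118.6]
gL [523.3 203. ] machine-axes [537.1 162.8]
gR [522.7 114.4] machine-axes [529.9  74.5]
paddletop [516.2 272.6] machine-axes [535.3 232.7]
lane end [537.4 -37.4] machine-axes [533. -78.]
laneU [555.2  14.8] machine-axes [554.7 -27.2]
laneL [511.1  16.1] machine-axes [510.8 -22.7]
pan [ 543.5 -112. ] machine-axes [ 533.4 -152.8]
panc1 [616.9 -42.4] machine-axes [611.9 -88.9]
panc2 [ 625.4 -170.6] machine-axes [ 610.7 -217.4]
panc3 [ 470.8 -180.9] machine-axes [ 455.8 -216.1]
panc4 [461.1 -54.9] machine-axes [455.6 -89.6]
bedR up [591.7 -42.9] machine-axes [586.8 -87.5]
bedR lo [485.5 -53. ] machine-axes [480.1 -89.6]
hous L up [556.1 502. ] machine-axes [592.5 458.5]
hous R up [562.7 379.3] machine-axes [589.8 335.6]
hous R lo [449.8 368.6] machine-axes [476.4 333.5]
housL lo [440.3 493.2] machine-axes [476.4 458.4]
jar [665.8 288.7] machine-axes [685.7 237.5]
```

jog_arm([
  {"tx": 0.09,"ty": -0.07,"yaw": 0.2},
  {"tx": 0.18,"ty": -0.13,"yaw": 0.4},
  {"tx": 0.27,"ty": -0.2,"yaw": 0.54},
  {"tx": 0.36,"ty": -0.265,"yaw": 0.54},
  {"tx": 0.45,"ty": -0.33,"yaw": 0.54},
  {"tx": 0.54,"ty": -0.395,"yaw": 0.54},
  {"tx": 0.629,"ty": -0.44,"yaw": 0.54},
  {"tx": 0.629,"ty": -0.44,"yaw": 0.54},
], jaw=-1)

```text
$.moves[0]: bad value
```

```bash
python3 - <<'E'
from h import *
o=get_obs();print(o['t'],o['tool_pos'],o['tcp_rot'],o['finger_gap']);c=cams.get_calibration('wrist');print(c['world_from_camera'])
shot('wrist','w1.png')
import pickle;pickle.dump(c,open('w1.pkl','wb'))
E
```

```text
0.15 [0.1969642 0.5400047 0.2309585] [-5.46579369e-01 -3.09352720e+00  1.25429413e-03] 1.0005881167989716
[[ 3.43145027e-01 -9.03753956e-01 -2.55891144e-01  1.31782183e-01]
 [ 9.39282426e-01  3.30201498e-01  9.33568181e-02  5.63963800e-01]
 [ 1.24045368e-04 -2.72388982e-01  9.62187210e-01  3.72812993e-01]
 [ 0.00000000e+00  0.00000000e+00  0.00000000e+00  1.00000000e+00]]
```

View pics/w1.png

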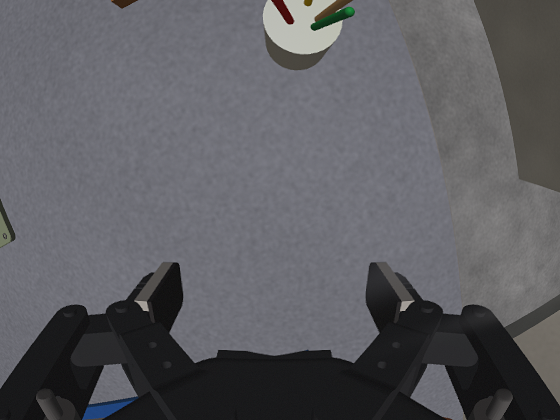

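That picture shows only bare bench, since the call was refused: every row needs all four fields. I'll repeat the move.

jog_arm([
  {"tx": 0.09,"ty": -0.07,"tz": 0,"yaw": 0.2},
  {"tx": 0.18,"ty": -0.13,"tz": 0,"yaw": 0.4},
  {"tx": 0.27,"ty": -0.2,"tz": 0,"yaw": 0.54},
  {"tx": 0.36,"ty": -0.265,"tz": 0,"yaw": 0.54},
  {"tx": 0.45,"ty": -0.33,"tz": 0,"yaw": 0.54},
  {"tx": 0.54,"ty": -0.395,"tz": 0,"yaw": 0.54},
  {"tx": 0.629,"ty": -0.44,"tz": 0,"yaw": 0.54},
  {"tx": 0.629,"ty": -0.44,"tz": 0,"yaw": 0.54},
], jaw=-1)

```text
t: 1.2
tool_pos: [0.5143, 0.3173, 0.2306]
tcp_rot: [-0.109, 3.139, -0.002]
ft_force: [-1.0, 0.1, -0.1]
finger_gap: -0.003
```

```bash
python3 - <<'E'
from h import *
o=get_obs();print(o['t'],o['tool_pos'],o['tcp_rot'],o['finger_gap'],o['ft_force'])
shot('top','t1.png')
im=shot('side','s1.png');cv2.imwrite('pics/c2.png',cv2.resize(im[170:400,200:360],None,fx=2.6,fy=2.6,interpolation=cv2.INTER_CUBIC))
E
```

```text
1.2 [0.51425676 0.31729148 0.23055894] [-1.08916028e-01  3.13931508e+00 -2.46086184e-03] -0.0030091806229176174 [-1.03580625  0.1092588  -0.09462185]
```

View pics/c2.png

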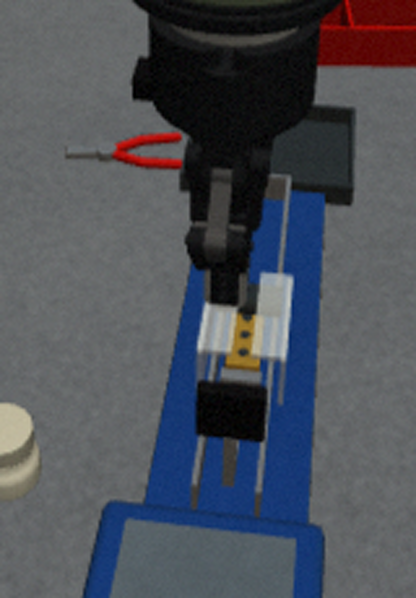

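```bash
python3 - <<'E'
from h import *
C=lambda x,y:(200+(x+.5)/2.6-.5,170+(y+.5)/2.6-.5)
th=np.radians(4.34);R=np.array([[np.cos(th),-np.sin(th)],[np.sin(th),np.cos(th)]])
for n,p,z in[('face c',(231,410),.09),('top',(231,384),.112),('bot',(231,438),.068),('housing edge',(210,505),.135),('tip',(228,303),.23)]:
    w=onz('side',C(*p),z)[:2]*1000;print(n,w.round(1),(R.T@w).round(1))
E
```

```text
face c [514.2 277.8] [533.7 238. ]
top [515.1 275.7] [534.5 235.9]
bot [512.8 282. ] [532.7 242.4]
housing edge [508.2 379.5] [535.4 339.9]
tip [511.  323.3] [534.  283.7]
```

jog_arm([
  {"tx": -0.006,"ty": 0,"tz": -0.1,"yaw": 0},
  {"tx": -0.006,"ty": 0,"tz": -0.2,"yaw": 0},
  {"tx": -0.006,"ty": 0,"tz": -0.29,"yaw": 0},
  {"tx": -0.006,"ty": 0,"tz": -0.29,"yaw": 0},
  {"tx": -0.0045,"ty": -0.02,"tz": -0.29,"yaw": 0},
  {"tx": -0.003,"ty": -0.04,"tz": -0.29,"yaw": 0},
  {"tx": -0.0015,"ty": -0.06,"tz": -0.29,"yaw": 0},
  {"tx": 0,"ty": -0.08,"tz": -0.29,"yaw": 0},
])

```text
t: 2.3
tool_pos: [0.5121, 0.2807, 0.0875]
tcp_rot: [-0.117, 3.137, 0.004]
ft_force: [0.1, 7.5, 6.1]
finger_gap: -0.0
```

jog_arm([
  {"tx": 0.002,"ty": -0.025,"tz": 0,"yaw": 0},
  {"tx": 0.004,"ty": -0.05,"tz": 0,"yaw": 0},
  {"tx": 0.006,"ty": -0.075,"tz": 0,"yaw": 0},
  {"tx": 0.0075,"ty": -0.1,"tz": 0,"yaw": 0},
  {"tx": 0.0095,"ty": -0.125,"tz": 0,"yaw": 0},
  {"tx": 0.011,"ty": -0.145,"tz": 0,"yaw": 0},
  {"tx": 0.0125,"ty": -0.165,"tz": 0,"yaw": 0},
  {"tx": 0.014,"ty": -0.18,"tz": 0,"yaw": 0},
])

```text
t: 3.3
tool_pos: [0.519, 0.1912, 0.0874]
tcp_rot: [-0.118, 3.137, 0.005]
ft_force: [-2.0, 11.4, 8.5]
finger_gap: -0.003
```

```bash
python3 - <<'E'
from h import *
o=get_obs();print(o['t'],o['tool_pos'],o['ft_force'])
im=shot('side','s2.png');cv2.imwrite('pics/c3.png',cv2.resize(im[170:400,200:360],None,fx=2.6,fy=2.6,interpolation=cv2.INTER_CUBIC))
E
```

```text
3.3 [0.51903834 0.19118921 0.0874157 ] [-1.97802357 11.36895433  8.47378544]
```

View pics/c3.png

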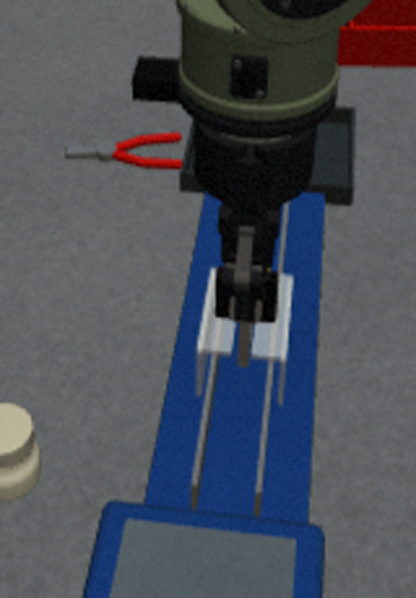

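jog_arm([
  {"tx": 0.0015,"ty": -0.016,"tz": 0,"yaw": 0},
  {"tx": 0.0025,"ty": -0.03,"tz": 0,"yaw": 0},
  {"tx": 0.003,"ty": -0.04,"tz": 0,"yaw": 0},
  {"tx": 0.004,"ty": -0.05,"tz": 0,"yaw": 0},
  {"tx": 0.0045,"ty": -0.058,"tz": 0,"yaw": 0},
  {"tx": 0.005,"ty": -0.066,"tz": 0,"yaw": 0},
  {"tx": 0.005,"ty": -0.07,"tz": 0,"yaw": 0},
  {"tx": 0.005,"ty": -0.07,"tz": 0,"yaw": 0},
])

```text
t: 4.35
tool_pos: [0.5203, 0.1749, 0.0882]
tcp_rot: [-0.139, 3.131, 0.044]
ft_force: [-13.7, 110.5, -7.6]
finger_gap: -0.003
```

jog_arm([
  {"tx": -0.003,"ty": 0.03,"tz": 0,"yaw": 0},
  {"tx": -0.006,"ty": 0.08,"tz": 0,"yaw": 0},
  {"tx": -0.01,"ty": 0.14,"tz": 0,"yaw": 0},
  {"tx": -0.014,"ty": 0.2,"tz": 0,"yaw": 0},
  {"tx": -0.019,"ty": 0.26,"tz": 0,"yaw": 0},
  {"tx": -0.023,"ty": 0.31,"tz": 0,"yaw": 0},
  {"tx": -0.025,"ty": 0.33,"tz": 0.05,"yaw": 0},
  {"tx": -0.025,"ty": 0.33,"tz": 0.17,"yaw": 0},
])

```text
t: 5.35
tool_pos: [0.5076, 0.3198, 0.171]
tcp_rot: [0.118, -3.136, 0.003]
ft_force: [0.6, -0.5, 0.7]
finger_gap: 0.001
```

```bash
python3 - <<'E'
from h import *
o=get_obs();print(o['t'],o['tool_pos'],o['tcp_rot'],o['ft_force'])
im=shot('side','s3.png');t=shot('top','t3.png')
a=cv2.resize(im[170:400,200:360],None,fx=2.5,fy=2.5,interpolation=cv2.INTER_CUBIC)
b=cv2.resize(t[170:290,150:360],None,fx=1.9,fy=1.9,interpolation=cv2.INTER_CUBIC)
c=np.zeros((575,400+b.shape[1],3),np.uint8);c[:,:400]=a;c[:b.shape[0],400:]=b;cv2.imwrite('pics/c4.png',c)
E
```

```text
5.35 [0.50755923 0.31983764 0.17098428] [ 1.17950173e-01 -3.13628828e+00  2.90511782e-03] [ 0.57272059 -0.52083623  0.68361714]
```

View pics/c4.png

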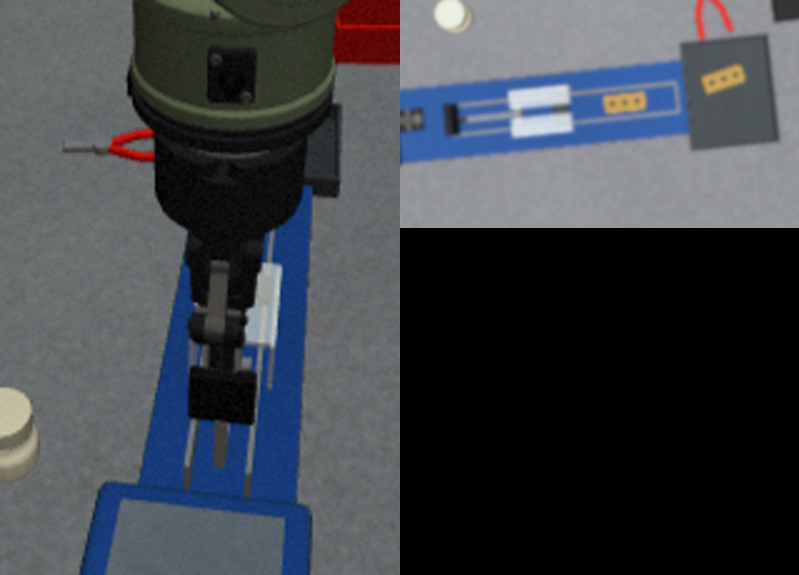

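The bar is out at crop (625,102), clear of the guard, and the paddle is back at rest at (452,118). Next I measure both bars.

```bash
cat >> h.py <<'E'
def bars(im,boxes,n='top'):
    hsv=cv2.cvtColor(im,cv2.COLOR_BGR2HSV);y=cv2.inRange(hsv,(10,90,90),(30,255,255))
    for (x0,y0,x1,y1),z in boxes:
        k=np.zeros_like(y);k[y0:y1,x0:x1]=y[y0:y1,x0:x1]
        k=cv2.morphologyEx(k,cv2.MORPH_CLOSE,np.ones((5,5)))
        c=max(cv2.findContours(k,0,cv2.CHAIN_APPROX_NONE)[0],key=cv2.contourArea)
        w=np.array([onz(n,p,z)[:2]*1000 for p in c[:,0,:]],np.float32);r=cv2.minAreaRect(w);print(np.round(r[0],1),np.round(r[1],1),round(r[2],1))
E
python3 - <<'E'
from h import *
bars(cv2.imread('pics/t3.png'),[((245,205,310,245),.032),((312,195,345,225),.024)])
hsv=cv2.cvtColor(cv2.imread('pics/t0.png'),cv2.COLOR_BGR2HSV)
r=cv2.inRange(hsv,(0,130,60),(8,255,255))|cv2.inRange(hsv,(172,130,60),(180,255,255));r[:, :375]=0;r[:,440:]=0;r[:180]=0;r[285:]=0
c=max(cv2.findContours(r,0,cv2.CHAIN_APPROX_NONE)[0],key=cv2.contourArea)
print(cv2.approxPolyDP(c,4,True)[:,0].tolist())
for p in cv2.boxPoints(cv2.minAreaRect(c)): print(p,onz('top',p,.048)[:2].round(4))
E
```

```text
[532.6  40.8] [22.5 56.5] 4.0
[ 563.9 -105. ] [28.1 58. ] 16.8
[[413, 192], [381, 202], [403, 277], [433, 270]]
[380.353  199.4118] [ 0.5889 -0.2664]
[414.00003 191.00003] [ 0.6091 -0.3581]
[433.88235 270.52945] [ 0.3941 -0.4002]
[400.23532 278.94122] [ 0.3742 -0.3097]
```

jog_arm([
  {"tx": 0.01,"ty": -0.1,"tz": 0,"yaw": 0},
  {"tx": 0.02,"ty": -0.2,"tz": 0,"yaw": 0},
  {"tx": 0.03,"ty": -0.3,"tz": 0,"yaw": 0},
  {"tx": 0.04,"ty": -0.4,"tz": 0,"yaw": 0},
  {"tx": 0.045,"ty": -0.5,"tz": 0,"yaw": 0},
  {"tx": 0.049,"ty": -0.559,"tz": 0,"yaw": 0},
  {"tx": 0.049,"ty": -0.559,"tz": -0.142,"yaw": 0},
  {"tx": 0.049,"ty": -0.559,"tz": -0.142,"yaw": 0},
], jaw=1)

```text
t: 6.45
tool_pos: [0.5316, 0.0399, 0.0984]
tcp_rot: [0.116, -3.135, 0.001]
ft_force: [0.9, 0.2, 1.1]
finger_gap: 1.001
```

```bash
python3 - <<'E'
from h import *
o=get_obs();print(o['t'],o['tool_pos'],o['tcp_rot'],o['ft_force'],o['finger_gap'])
c=cams.get_calibration('wrist');im=shot('wrist','w4.png');import pickle;pickle.dump(c,open('w4.pkl','wb'))
E
```

```text
6.45 [0.53155078 0.03986555 0.09841277] [ 1.15787080e-01 -3.13514907e+00  1.00331882e-03] [0.89296499 0.18858162 1.07431485] 1.0014336675435707
```

View pics/w4.png

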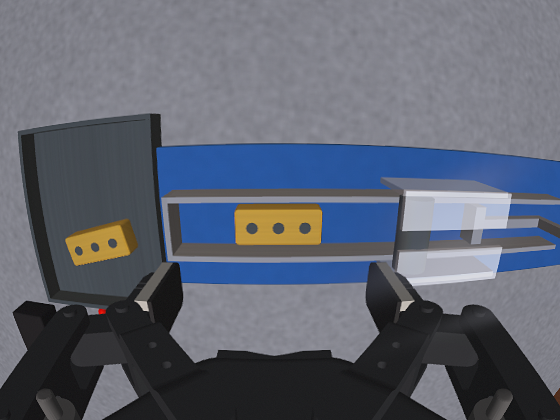

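```bash
python3 - <<'E'
from h import *;import pickle
c=pickle.load(open('w4.pkl','rb'))
for n,p,z in[('bar',(278.5,228),.032),('L',(237,228),.032),('R',(321,228),.032),('wallfar',(280,194),.038),('wallnear',(280,251),.038),('pan dot',(95,247),.024),('dL',(79,251),.024),('dR',(112,243),.024)]:
    print(n,onz('wrist',p,z,c)[:2].round(4))
E
```

```text
bar [0.5315 0.0434]
L [0.5336 0.0153]
R [0.5295 0.0722]
wallfar [0.5068 0.0423]
wallnear [0.5457 0.0454]
pan dot [ 0.5622 -0.1011]
dL [ 0.5677 -0.118 ]
dR [ 0.557  -0.0844]
```

jog_arm([
  {"tx": 0,"ty": 0.004,"tz": -0.05,"yaw": 0},
  {"tx": 0,"ty": 0.004,"tz": -0.1,"yaw": 0},
  {"tx": 0,"ty": 0.004,"tz": -0.12,"yaw": 0},
  {"tx": 0,"ty": 0.004,"tz": -0.14,"yaw": 0},
  {"tx": 0,"ty": 0.004,"tz": -0.155,"yaw": 0},
  {"tx": 0,"ty": 0.004,"tz": -0.167,"yaw": 0},
  {"tx": 0,"ty": 0.004,"tz": -0.173,"yaw": 0},
  {"tx": 0,"ty": 0.004,"tz": -0.173,"yaw": 0},
])

```text
t: 7.5
tool_pos: [0.533, 0.0427, 0.0137]
tcp_rot: [0.117, -3.139, 0.0]
ft_force: [0.7, 0.6, 0.1]
finger_gap: 0.999
```

jog_arm([
  {"tx": 0,"ty": 0,"tz": 0,"yaw": 0},
  {"tx": 0,"ty": 0,"tz": 0,"yaw": 0},
  {"tx": 0,"ty": 0,"tz": 0,"yaw": 0},
  {"tx": 0,"ty": 0,"tz": 0,"yaw": 0},
  {"tx": 0,"ty": 0,"tz": 0,"yaw": 0},
  {"tx": 0,"ty": 0,"tz": 0,"yaw": 0},
  {"tx": 0,"ty": 0,"tz": 0,"yaw": 0},
  {"tx": 0,"ty": 0,"tz": 0,"yaw": 0},
], jaw=-1)

```text
t: 8.5
tool_pos: [0.5332, 0.0427, 0.0143]
tcp_rot: [-0.117, 3.139, -0.0]
ft_force: [-2.3, -1.1, 9.2]
finger_gap: 0.682
```

jog_arm([
  {"tx": 0,"ty": 0,"tz": 0.03,"yaw": 0},
  {"tx": 0,"ty": 0,"tz": 0.08,"yaw": 0},
  {"tx": 0,"ty": 0,"tz": 0.15,"yaw": 0},
  {"tx": 0,"ty": 0,"tz": 0.2,"yaw": 0},
  {"tx": 0.06,"ty": 0.02,"tz": 0.2,"yaw": 0},
  {"tx": 0.13,"ty": 0.05,"tz": 0.2,"yaw": 0},
  {"tx": 0.2,"ty": 0.08,"tz": 0.2,"yaw": 0},
  {"tx": 0.251,"ty": 0.095,"tz": 0.2,"yaw": 0},
])

```text
t: 9.5
tool_pos: [0.6594, 0.091, 0.1146]
tcp_rot: [-0.118, 3.139, 0.001]
ft_force: [-1.3, -0.5, -2.7]
finger_gap: 0.681
```

```bash
python3 - <<'E'
from h import *
o=get_obs();print(o['t'],o['tool_pos'],o['tcp_rot'],o['ft_force'],o['finger_gap'],o['joint_positions'])
im=shot('side','s5.png');t=shot('top','t5.png')
a=cv2.resize(im[120:350,180:370],None,fx=2.5,fy=2.5,interpolation=cv2.INTER_CUBIC);cv2.imwrite('pics/c5.png',a)
E
```

```text
9.5 [0.65941092 0.09102894 0.11461582] [-1.17553765e-01  3.13916324e+00  9.19053504e-04] [-1.26588693 -0.51941757 -2.65377927] 0.6811350013098856 [-0.08411511  0.99226883 -0.24518982  1.23330289  0.25278369  0.94507439
  1.27548501]
```

View pics/c5.png

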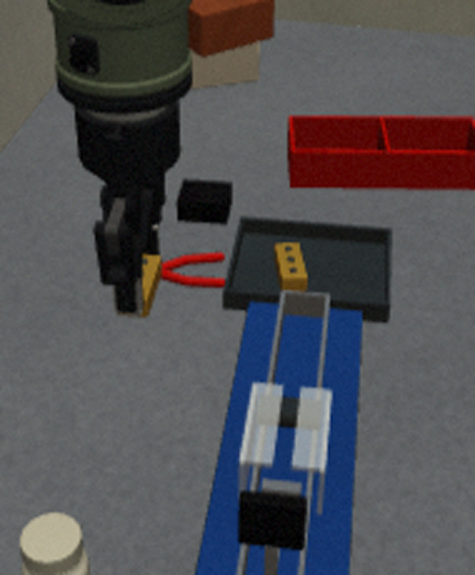

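jog_arm([
  {"tx": 0,"ty": 0,"tz": -0.08,"yaw": 0},
  {"tx": 0,"ty": 0,"tz": -0.15,"yaw": 0},
  {"tx": 0,"ty": 0,"tz": -0.18,"yaw": 0},
  {"tx": 0,"ty": 0,"tz": -0.2,"yaw": 0},
  {"tx": 0,"ty": 0,"tz": -0.21,"yaw": 0},
  {"tx": 0,"ty": 0,"tz": -0.217,"yaw": 0},
  {"tx": 0,"ty": 0,"tz": -0.222,"yaw": 0},
  {"tx": 0,"ty": 0,"tz": -0.222,"yaw": 0},
])

```text
t: 10.6
tool_pos: [0.6586, 0.0902, 0.0029]
tcp_rot: [-0.117, 3.139, -0.0]
ft_force: [0.3, -0.0, -4.6]
finger_gap: 0.683
```

jog_arm([
  {"tx": 0,"ty": 0,"tz": -0.002,"yaw": 0},
  {"tx": 0,"ty": 0,"tz": -0.004,"yaw": 0},
  {"tx": 0,"ty": 0,"tz": -0.004,"yaw": 0},
  {"tx": 0,"ty": 0,"tz": -0.004,"yaw": 0},
  {"tx": 0,"ty": 0,"tz": -0.004,"yaw": 0},
  {"tx": 0,"ty": 0,"tz": -0.004,"yaw": 0},
  {"tx": 0,"ty": 0,"tz": -0.004,"yaw": 0},
  {"tx": 0,"ty": 0,"tz": -0.004,"yaw": 0},
])

```text
t: 11.6
tool_pos: [0.6588, 0.0902, 0.0023]
tcp_rot: [-0.116, 3.139, -0.0]
ft_force: [-8.2, -1.4, 20.8]
finger_gap: 0.684
```

jog_arm([
  {"tx": 0,"ty": 0,"tz": 0,"yaw": 0},
  {"tx": 0,"ty": 0,"tz": 0,"yaw": 0},
  {"tx": 0,"ty": 0,"tz": 0,"yaw": 0},
  {"tx": 0,"ty": 0,"tz": 0,"yaw": 0},
  {"tx": 0,"ty": 0,"tz": 0.04,"yaw": 0},
  {"tx": 0,"ty": 0,"tz": 0.08,"yaw": 0},
  {"tx": 0,"ty": 0,"tz": 0.16,"yaw": 0},
  {"tx": 0,"ty": 0,"tz": 0.2,"yaw": 0},
], jaw=0.9)

```text
t: 12.6
tool_pos: [0.6594, 0.0903, 0.1045]
tcp_rot: [-0.116, 3.136, 0.001]
ft_force: [-0.3, -0.1, -1.0]
finger_gap: 0.955
```

jog_arm([
  {"tx": 0,"ty": 0,"tz": 0,"yaw": -0.23},
  {"tx": 0,"ty": 0,"tz": 0,"yaw": -0.46},
  {"tx": 0,"ty": 0,"tz": 0,"yaw": -0.69},
  {"tx": 0,"ty": 0,"tz": 0,"yaw": -0.92},
  {"tx": 0,"ty": 0,"tz": 0,"yaw": -1},
  {"tx": 0,"ty": 0,"tz": 0,"yaw": -1},
  {"tx": 0,"ty": 0,"tz": 0,"yaw": -1},
  {"tx": 0,"ty": 0,"tz": 0,"yaw": -1},
])

```text
t: 13.6
tool_pos: [0.6586, 0.0901, 0.1011]
tcp_rot: [1.092, 2.945, 0.0]
ft_force: [0.2, 0.5, 0.1]
finger_gap: 0.95
```

jog_arm([
  {"tx": 0,"ty": 0,"tz": 0,"yaw": -0.23},
  {"tx": 0,"ty": 0,"tz": 0,"yaw": -0.46},
  {"tx": 0,"ty": 0,"tz": 0,"yaw": -0.69},
  {"tx": 0,"ty": 0,"tz": 0,"yaw": -0.92},
  {"tx": 0,"ty": 0,"tz": 0,"yaw": -1},
  {"tx": 0,"ty": 0,"tz": 0,"yaw": -1},
  {"tx": 0,"ty": 0,"tz": 0,"yaw": -1},
  {"tx": 0,"ty": 0,"tz": 0,"yaw": -1},
], jaw=0.3)

```text
t: 14.6
tool_pos: [0.6586, 0.0901, 0.1008]
tcp_rot: [-2.136, -2.303, -0.0]
ft_force: [-0.3, -0.8, 0.9]
finger_gap: 0.649
```

```bash
python3 - <<'E'
from h import *
o=get_obs();print(o['t'],o['tool_pos'],o['tcp_rot'],o['ft_force'],o['finger_gap'],o['joint_positions'])
c=cams.get_calibration('wrist');im=shot('wrist','w6.png');import pickle;pickle.dump(c,open('w6.pkl','wb'))
hsv=cv2.cvtColor(im,cv2.COLOR_BGR2HSV);m=cv2.inRange(hsv,(10,90,90),(30,255,255))
for k in cv2.findContours(m,0,2)[0]:
    if cv2.contourArea(k)>300:print(cv2.boundingRect(k))
E
```

```text
14.6 [0.65856047 0.0900812  0.10079595] [-2.13623632e+00 -2.30329216e+00 -1.16221191e-06] [-0.25425041 -0.75679539  0.85769903] 0.648921749894669 [-0.25667683  1.01234867  0.17685513  1.25482097 -0.19323739  0.89080788
  0.03540254]
(144, 363, 23, 27)
(255, 176, 36, 82)
```

View pics/w6.png

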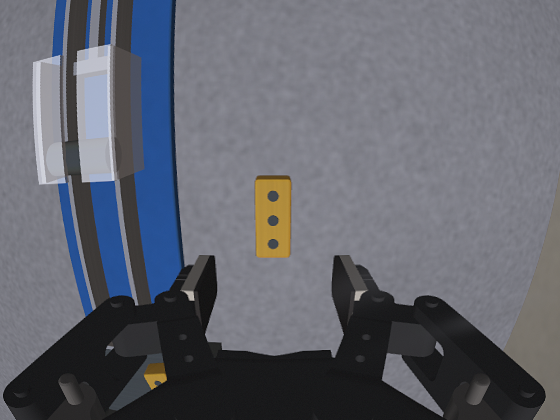

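jog_arm([
  {"tx": 0,"ty": 0,"tz": -0.06,"yaw": 0},
  {"tx": 0,"ty": 0,"tz": -0.12,"yaw": 0},
  {"tx": 0,"ty": 0,"tz": -0.15,"yaw": 0},
  {"tx": 0,"ty": 0,"tz": -0.17,"yaw": 0},
  {"tx": 0,"ty": 0,"tz": -0.18,"yaw": 0},
  {"tx": 0,"ty": 0,"tz": -0.186,"yaw": 0},
  {"tx": 0,"ty": 0,"tz": -0.186,"yaw": 0},
  {"tx": 0,"ty": 0,"tz": -0.186,"yaw": 0},
])

```text
t: 15.65
tool_pos: [0.6587, 0.0902, 0.0082]
tcp_rot: [2.137, 2.302, 0.001]
ft_force: [-0.1, -0.1, -0.5]
finger_gap: 0.648
```

jog_arm([
  {"tx": 0,"ty": 0,"tz": 0,"yaw": 0},
  {"tx": 0,"ty": 0,"tz": 0,"yaw": 0},
  {"tx": 0,"ty": 0,"tz": 0,"yaw": 0},
  {"tx": 0,"ty": 0,"tz": 0,"yaw": 0},
  {"tx": 0,"ty": 0,"tz": 0,"yaw": 0},
  {"tx": 0,"ty": 0,"tz": 0,"yaw": 0},
  {"tx": 0,"ty": 0,"tz": 0,"yaw": 0},
  {"tx": 0,"ty": 0,"tz": 0,"yaw": 0},
], jaw=-1)

```text
t: 16.65
tool_pos: [0.6588, 0.0902, 0.0082]
tcp_rot: [2.137, 2.302, 0.001]
ft_force: [-0.5, -0.1, 6.1]
finger_gap: 0.287
```

```bash
python3 - <<'E'
from h import *
im=cv2.imread('pics/t3.png');
cv2.imwrite('pics/c6.png',cv2.resize(im[180:290,370:445],None,fx=5,fy=5,interpolation=cv2.INTER_CUBIC))
o=get_obs();print(o['tool_pos'],o['ft_force'])
E
```

```text
[0.65879906 0.0901983  0.0081792 ] [-0.51131223 -0.09886425  6.05699947]
```

View pics/c6.png

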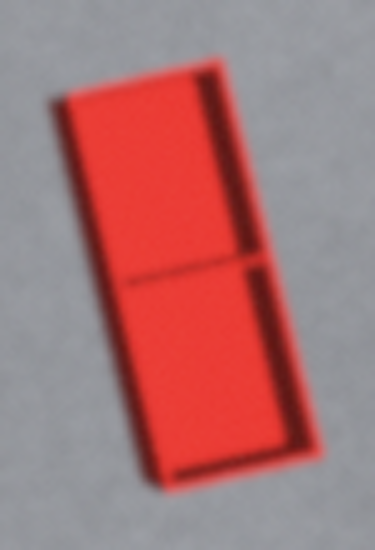

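```bash
python3 - <<'E'
from h import *
P=[onz('top',(370+(x+.5)/5-.5,180+(y+.5)/5-.5),.048)[:2]*1000 for x,y in[(67,97),(222,60),(322,457),(165,490)]]
P=np.array(P);print(P.round(1));c=P.mean(0);ex=(P[0]+P[1]-P[2]-P[3])/2;ey=(P[0]+P[3]-P[1]-P[2])/2
print('c',c,np.linalg.norm(ex),np.degrees(np.arctan2(*ex[::-1])),np.linalg.norm(ey),np.degrees(np.arctan2(*ey[::-1])))
u=ex/np.linalg.norm(ex);print('near',c-54*u,'far',c+54*u)
E
```

```text
[[ 589.8 -273.5]
 [ 607.4 -358. ]
 [ 392.9 -400.4]
 [ 377.6 -316.2]]
c [ 491.93744302 -337.03118829] 217.5824904824777 11.269171357647974 85.93618476609939 101.01809460059542
near [ 438.97856585 -347.58378649] far [ 544.89632019 -326.4785901 ]
```

jog_arm([
  {"tx": 0,"ty": 0,"tz": 0.04,"yaw": 0},
  {"tx": 0,"ty": 0,"tz": 0.12,"yaw": 0},
  {"tx": 0,"ty": -0.04,"tz": 0.2,"yaw": 0.05},
  {"tx": -0.04,"ty": -0.14,"tz": 0.24,"yaw": 0.1},
  {"tx": -0.07,"ty": -0.25,"tz": 0.24,"yaw": 0.154},
  {"tx": -0.1,"ty": -0.36,"tz": 0.24,"yaw": 0.154},
  {"tx": -0.13,"ty": -0.47,"tz": 0.24,"yaw": 0.154},
  {"tx": -0.16,"ty": -0.58,"tz": 0.24,"yaw": 0.154},
])

```text
t: 17.65
tool_pos: [0.5779, -0.2017, 0.129]
tcp_rot: [1.994, 2.427, 0.0]
ft_force: [0.5, -0.6, -3.3]
finger_gap: 0.282
```

jog_arm([
  {"tx": -0.03,"ty": -0.11,"tz": 0,"yaw": 0},
  {"tx": -0.055,"ty": -0.2,"tz": 0,"yaw": 0},
  {"tx": -0.068,"ty": -0.253,"tz": 0,"yaw": 0},
  {"tx": -0.068,"ty": -0.253,"tz": 0,"yaw": 0},
  {"tx": -0.068,"ty": -0.253,"tz": 0,"yaw": 0},
  {"tx": -0.068,"ty": -0.253,"tz": 0,"yaw": 0},
  {"tx": -0.068,"ty": -0.253,"tz": 0,"yaw": 0},
  {"tx": -0.068,"ty": -0.253,"tz": 0,"yaw": 0},
])

```text
t: 18.65
tool_pos: [0.5447, -0.326, 0.1278]
tcp_rot: [-1.994, -2.428, 0.0]
ft_force: [-0.3, -0.2, -3.9]
finger_gap: 0.28
```

```bash
python3 - <<'E'
from h import *
o=get_obs();print(o['t'],o['tool_pos'],o['tcp_rot'],o['ft_force'],o['finger_gap'],o['joint_positions'])
c=cams.get_calibration('wrist');im=shot('wrist','w7.png');s=shot('side','s7.png');t=shot('top','t7.png')
q=np.hstack([cv2.resize(im,(400,300)),cv2.resize(s[110:230,240:400],(400,300))]);cv2.imwrite('pics/c7.png',q)
import pickle;pickle.dump(c,open('w7.pkl','wb'))
bars(t,[((312,195,345,225),.024)])
hsv=cv2.cvtColor(im,cv2.COLOR_BGR2HSV);m=cv2.inRange(hsv,(0,130,60),(8,255,255))|cv2.inRange(hsv,(172,130,60),(180,255,255))
k=max(cv2.findContours(m,0,2)[0],key=cv2.contourArea);print(cv2.approxPolyDP(k,6,True)[:,0].tolist())
E
```

```text
18.65 [ 0.54465409 -0.32604814  0.12780648] [-1.99368804e+00 -2.42772719e+00  1.62306966e-04] [-0.28073197 -0.15220033 -3.85893781] 0.28030979878357365 [ 0.465651    0.92454249  0.05230228  1.36536613 -0.05532642  0.85326936
  0.72928015]
[ 563.9 -105. ] [28.1 58. ] 16.8
[[354, 161], [228, 154], [69, 168], [84, 266], [214, 273], [244, 251], [248, 207], [297, 206], [304, 251], [347, 272]]
```

```bash
python3 - <<'E'
from h import *;import pickle
c=pickle.load(open('w7.pkl','rb'))
im=cv2.imread('pics/w7.png')
for p in[(69,168),(228,154),(354,161),(347,272),(84,266)]: print(p,onz('wrist',p,.048,c)[:2].round(4))
cv2.imwrite('pics/c7.png',cv2.resize(im[120:300,40:400],None,fx=2.2,fy=2.2))
E
```

```text
(69, 168) [ 0.3772 -0.315 ]
(228, 154) [ 0.5041 -0.2847]
(354, 161) [ 0.5906 -0.2721]
(347, 272) [ 0.6075 -0.3553]
(84, 266) [ 0.393  -0.3976]
```

View pics/c7.png

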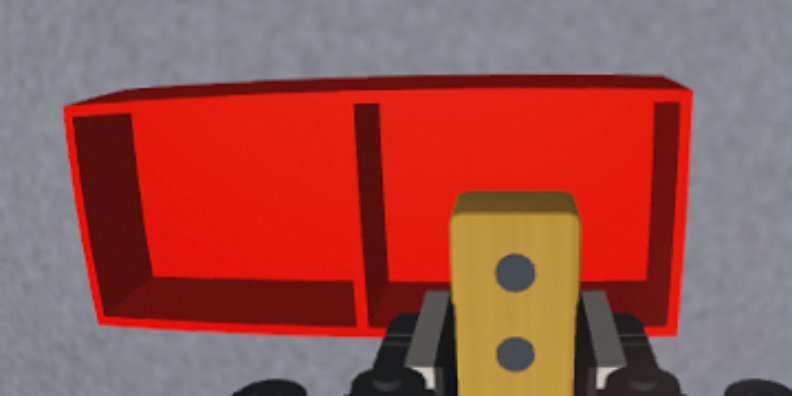

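The last picture shows the bar level in the fingers and centred over the far bay. The tote corners from the wrist and top cameras agree within about 3 mm, so I lower it.

jog_arm([
  {"tx": 0,"ty": 0.001,"tz": -0.08,"yaw": 0},
  {"tx": 0,"ty": 0.001,"tz": -0.14,"yaw": 0},
  {"tx": 0,"ty": 0.001,"tz": -0.18,"yaw": 0},
  {"tx": 0,"ty": 0.001,"tz": -0.2,"yaw": 0},
  {"tx": 0,"ty": 0.001,"tz": -0.212,"yaw": 0},
  {"tx": 0,"ty": 0.001,"tz": -0.221,"yaw": 0},
  {"tx": 0,"ty": 0.001,"tz": -0.228,"yaw": 0},
  {"tx": 0,"ty": 0.001,"tz": -0.23,"yaw": 0},
])

```text
t: 19.8
tool_pos: [0.5446, -0.3259, 0.0128]
tcp_rot: [1.994, 2.427, -0.0]
ft_force: [1.0, -0.2, -2.2]
finger_gap: 0.289
```

jog_arm([
  {"tx": 0,"ty": 0,"tz": -0.001,"yaw": 0},
  {"tx": 0,"ty": 0,"tz": -0.002,"yaw": 0},
  {"tx": 0,"ty": 0,"tz": -0.002,"yaw": 0},
  {"tx": 0,"ty": 0,"tz": -0.002,"yaw": 0},
  {"tx": 0,"ty": 0,"tz": -0.002,"yaw": 0},
  {"tx": 0,"ty": 0,"tz": -0.002,"yaw": 0},
  {"tx": 0,"ty": 0,"tz": -0.002,"yaw": 0},
  {"tx": 0,"ty": 0,"tz": -0.002,"yaw": 0},
])

```text
t: 20.8
tool_pos: [0.5446, -0.3259, 0.0122]
tcp_rot: [1.994, 2.427, 0.0]
ft_force: [-2.2, 1.2, 6.8]
finger_gap: 0.282
```

jog_arm([
  {"tx": 0,"ty": 0,"tz": 0,"yaw": 0},
  {"tx": 0,"ty": 0,"tz": 0,"yaw": 0},
  {"tx": 0,"ty": 0,"tz": 0,"yaw": 0},
  {"tx": 0,"ty": 0,"tz": 0,"yaw": 0},
  {"tx": 0,"ty": 0,"tz": 0.04,"yaw": 0},
  {"tx": 0,"ty": 0,"tz": 0.1,"yaw": 0},
  {"tx": 0,"ty": 0,"tz": 0.17,"yaw": 0},
  {"tx": 0,"ty": 0,"tz": 0.22,"yaw": 0},
], jaw=0.1)

```text
t: 21.8
tool_pos: [0.5449, -0.3261, 0.1248]
tcp_rot: [1.993, 2.426, 0.0]
ft_force: [-0.3, -1.1, -0.3]
finger_gap: 0.55
```

jog_arm([
  {"tx": 0.01,"ty": 0.1,"tz": 0,"yaw": 0.05},
  {"tx": 0.02,"ty": 0.2,"tz": 0,"yaw": 0.1},
  {"tx": 0.03,"ty": 0.3,"tz": 0,"yaw": 0.13},
  {"tx": 0.038,"ty": 0.38,"tz": 0,"yaw": 0.13},
  {"tx": 0.038,"ty": 0.445,"tz": 0,"yaw": 0.13},
  {"tx": 0.038,"ty": 0.445,"tz": 0,"yaw": 0.13},
  {"tx": 0.038,"ty": 0.445,"tz": 0,"yaw": 0.13},
  {"tx": 0.038,"ty": 0.445,"tz": 0,"yaw": 0.13},
], jaw=0.3)

```text
t: 22.8
tool_pos: [0.5635, -0.1045, 0.1221]
tcp_rot: [1.869, 2.524, -0.0]
ft_force: [0.4, -0.6, -0.6]
finger_gap: 0.651
```

```bash
python3 - <<'E'
from h import *
o=get_obs();print(o['t'],o['tool_pos'],o['tcp_rot'],o['ft_force'],o['finger_gap'])
c=cams.get_calibration('wrist');im=shot('wrist','w8.png');t=shot('top','t8.png')
def f(im,n,z,c,x0=0):
    hsv=cv2.cvtColor(im,cv2.COLOR_BGR2HSV);m=cv2.inRange(hsv,(15,110,130),(28,255,255));m=cv2.morphologyEx(m,cv2.MORPH_CLOSE,np.ones((11,11)) if n=='wrist' else np.ones((3,3)))
    for k in cv2.findContours(m,0,cv2.CHAIN_APPROX_NONE)[0]:
        if cv2.contourArea(k)<60 or (n=='wrist' and cv2.contourArea(k)<600): continue
        w=np.array([onz(n,p,z,c)[:2]*1000 for p in k[:,0]],np.float32);r=cv2.minAreaRect(w);print(n,cv2.boundingRect(k),np.round(r[0],1),np.round(r[1],1),round(r[2],1))
f(im,'wrist',.024,c);f(t,'top',.024,None)
E
```

```text
22.8 [ 0.56350172 -0.10445863  0.12214977] [ 1.86929757e+00  2.52433474e+00 -3.88397045e-04] [ 0.43287904 -0.61416087 -0.58637732] 0.6507857924633708
wrist (257, 172, 34, 74) [ 561.9 -100.9] [25.3 58.4] 17.7
top (390, 210, 22, 12) [ 544.6 -326.3] [22.7 58.2] 11.4
top (28, 94, 80, 83) [775.2 578.5] [146.4 255.5] 48.2
top (25, 87, 47, 23) [919.9 666.2] [ 24.1 144.2] 23.1
```

jog_arm([
  {"tx": -0.001,"ty": 0.003,"tz": -0.08,"yaw": 0.01},
  {"tx": -0.001,"ty": 0.003,"tz": -0.14,"yaw": 0.01},
  {"tx": -0.001,"ty": 0.003,"tz": -0.18,"yaw": 0.01},
  {"tx": -0.001,"ty": 0.003,"tz": -0.2,"yaw": 0.01},
  {"tx": -0.001,"ty": 0.003,"tz": -0.213,"yaw": 0.01},
  {"tx": -0.001,"ty": 0.003,"tz": -0.22,"yaw": 0.01},
  {"tx": -0.001,"ty": 0.003,"tz": -0.22,"yaw": 0.01},
  {"tx": -0.001,"ty": 0.003,"tz": -0.22,"yaw": 0.01},
])

```text
t: 23.9
tool_pos: [0.5632, -0.1019, 0.0122]
tcp_rot: [1.858, 2.533, 0.0]
ft_force: [0.3, -0.3, -0.4]
finger_gap: 0.65
```

jog_arm([
  {"tx": 0,"ty": 0,"tz": 0,"yaw": 0},
  {"tx": 0,"ty": 0,"tz": 0,"yaw": 0},
  {"tx": 0,"ty": 0,"tz": 0,"yaw": 0},
  {"tx": 0,"ty": 0,"tz": 0,"yaw": 0},
  {"tx": 0,"ty": 0,"tz": 0,"yaw": 0},
  {"tx": 0,"ty": 0,"tz": 0,"yaw": 0},
  {"tx": 0,"ty": 0,"tz": 0,"yaw": 0},
  {"tx": 0,"ty": 0,"tz": 0,"yaw": 0},
], jaw=-1)

```text
t: 24.9
tool_pos: [0.5632, -0.1018, 0.0122]
tcp_rot: [1.858, 2.533, 0.0]
ft_force: [-1.8, 1.1, 7.7]
finger_gap: 0.282
```

jog_arm([
  {"tx": 0,"ty": 0,"tz": 0.04,"yaw": 0},
  {"tx": 0,"ty": 0,"tz": 0.12,"yaw": 0},
  {"tx": -0.02,"ty": -0.04,"tz": 0.2,"yaw": 0},
  {"tx": -0.06,"ty": -0.12,"tz": 0.23,"yaw": -0.05},
  {"tx": -0.11,"ty": -0.22,"tz": 0.23,"yaw": -0.1},
  {"tx": -0.16,"ty": -0.32,"tz": 0.23,"yaw": -0.14},
  {"tx": -0.21,"ty": -0.42,"tz": 0.23,"yaw": -0.14},
  {"tx": -0.248,"ty": -0.487,"tz": 0.23,"yaw": -0.14},
])

```text
t: 25.9
tool_pos: [0.4375, -0.3477, 0.128]
tcp_rot: [1.996, 2.425, -0.001]
ft_force: [-0.1, 0.6, -1.8]
finger_gap: 0.282
```

jog_arm([
  {"tx": 0,"ty": 0,"tz": 0,"yaw": 0},
  {"tx": 0,"ty": 0,"tz": 0,"yaw": 0},
  {"tx": 0,"ty": 0,"tz": 0,"yaw": 0},
  {"tx": 0,"ty": 0,"tz": 0,"yaw": 0},
  {"tx": 0,"ty": 0,"tz": -0.05,"yaw": 0},
  {"tx": 0,"ty": 0,"tz": -0.08,"yaw": 0},
  {"tx": 0,"ty": 0,"tz": -0.08,"yaw": 0},
  {"tx": 0,"ty": 0,"tz": -0.08,"yaw": 0},
])

```text
t: 26.9
tool_pos: [0.4393, -0.3455, 0.0873]
tcp_rot: [1.994, 2.427, -0.0]
ft_force: [1.0, -0.5, -2.1]
finger_gap: 0.282
```

jog_arm([
  {"tx": 0,"ty": 0,"tz": -0.05,"yaw": 0},
  {"tx": 0,"ty": 0,"tz": -0.09,"yaw": 0},
  {"tx": 0,"ty": 0,"tz": -0.115,"yaw": 0},
  {"tx": 0,"ty": 0,"tz": -0.13,"yaw": 0},
  {"tx": 0,"ty": 0,"tz": -0.139,"yaw": 0},
  {"tx": 0,"ty": 0,"tz": -0.145,"yaw": 0},
  {"tx": 0,"ty": 0,"tz": -0.148,"yaw": 0},
  {"tx": 0,"ty": 0,"tz": -0.149,"yaw": 0},
])

```text
t: 27.9
tool_pos: [0.4391, -0.3454, 0.0124]
tcp_rot: [1.994, 2.427, -0.0]
ft_force: [-1.0, 0.3, -2.4]
finger_gap: 0.284
```

jog_arm([
  {"tx": 0,"ty": 0,"tz": -0.001,"yaw": 0},
  {"tx": 0,"ty": 0,"tz": -0.002,"yaw": 0},
  {"tx": 0,"ty": 0,"tz": -0.002,"yaw": 0},
  {"tx": 0,"ty": 0,"tz": -0.002,"yaw": 0},
  {"tx": 0,"ty": 0,"tz": -0.002,"yaw": 0},
  {"tx": 0,"ty": 0,"tz": -0.002,"yaw": 0},
  {"tx": 0,"ty": 0,"tz": -0.002,"yaw": 0},
  {"tx": 0,"ty": 0,"tz": -0.002,"yaw": 0},
])

```text
t: 28.9
tool_pos: [0.4391, -0.3454, 0.0122]
tcp_rot: [1.994, 2.427, -0.0]
ft_force: [-3.0, 3.4, 14.6]
finger_gap: 0.285
```

jog_arm([
  {"tx": 0,"ty": 0,"tz": 0,"yaw": 0},
  {"tx": 0,"ty": 0,"tz": 0,"yaw": 0},
  {"tx": 0,"ty": 0,"tz": 0,"yaw": 0},
  {"tx": 0,"ty": 0,"tz": 0,"yaw": 0},
  {"tx": 0,"ty": 0,"tz": 0.04,"yaw": 0},
  {"tx": 0,"ty": 0,"tz": 0.1,"yaw": 0},
  {"tx": 0,"ty": 0,"tz": 0.18,"yaw": 0},
  {"tx": 0,"ty": 0,"tz": 0.26,"yaw": 0},
], jaw=0.1)

```text
t: 29.9
tool_pos: [0.4389, -0.3452, 0.1425]
tcp_rot: [-1.994, -2.427, 0.0]
ft_force: [0.5, 0.6, -0.2]
finger_gap: 0.551
```

jog_arm([
  {"tx": 0,"ty": 0.1,"tz": 0.05,"yaw": 0},
  {"tx": 0,"ty": 0.2,"tz": 0.1,"yaw": 0},
  {"tx": 0,"ty": 0.3,"tz": 0.1,"yaw": 0},
  {"tx": 0,"ty": 0.36,"tz": 0.1,"yaw": 0},
  {"tx": 0,"ty": 0.36,"tz": 0.1,"yaw": 0},
  {"tx": 0,"ty": 0.36,"tz": 0.1,"yaw": 0},
  {"tx": 0,"ty": 0.36,"tz": 0.1,"yaw": 0},
  {"tx": 0,"ty": 0.36,"tz": 0.1,"yaw": 0},
])

```text
t: 30.9
tool_pos: [0.4389, -0.1659, 0.1912]
tcp_rot: [-1.995, -2.426, 0.0]
ft_force: [0.4, -0.2, -0.2]
finger_gap: 0.551
```

```bash
python3 - <<'E'
from h import *
o=get_obs();print(o['t'],o['tool_pos'],o['ft_force'],o['finger_gap'])
t=shot('top','t9.png');s=shot('side','s9.png')
bars(t,[((380,195,416,235),.024),((395,232,436,280),.024)])
# paddle, jar, charcoal, pliers: change against the first pictures
for a,b,n in((cv2.imread('pics/t0.png'),t,'top'),(cv2.imread('pics/s0.png'),s,'side')):
    m=(cv2.absdiff(a,b).max(2)>45).astype(np.uint8);m=cv2.morphologyEx(m,cv2.MORPH_OPEN,np.ones((2,2)))
    print(n,[cv2.boundingRect(k) for k in cv2.findContours(m,0,2)[0] if cv2.contourArea(k)>8])
E
```

```text
30.9 [ 0.43893744 -0.16590974  0.19117861] [ 0.3723922  -0.23325329 -0.16792557] 0.5510030485943727
[ 544.5 -326.6] [26.7 62.9] 12.4
[ 454.1 -367.7] [2.7 0. ] -91.6
top [(436, 412, 21, 8), (0, 372, 62, 48), (316, 230, 135, 190), (217, 226, 15, 7), (391, 210, 23, 14), (310, 205, 23, 15)]
side [(287, 292, 14, 22), (291, 218, 13, 19), (556, 179, 4, 19), (347, 177, 9, 5), (311, 177, 9, 4), (556, 156, 4, 10), (331, 68, 62, 90), (535, 49, 13, 18), (528, 34, 4, 8), (342, 0, 66, 72)]
```

jog_arm([
  {"tx": 0,"ty": 0.1,"tz": 0,"yaw": 0},
  {"tx": 0,"ty": 0.2,"tz": 0.1,"yaw": 0},
  {"tx": 0,"ty": 0.3,"tz": 0.1,"yaw": 0},
  {"tx": 0,"ty": 0.4,"tz": 0.1,"yaw": 0},
  {"tx": 0,"ty": 0.4,"tz": 0.1,"yaw": 0},
  {"tx": 0,"ty": 0.4,"tz": 0.1,"yaw": 0},
  {"tx": 0,"ty": 0.4,"tz": 0.1,"yaw": 0},
  {"tx": 0,"ty": 0.4,"tz": 0.1,"yaw": 0},
])

```text
t: 32.0
tool_pos: [0.4391, 0.0339, 0.2412]
tcp_rot: [-1.996, -2.426, 0.0]
ft_force: [0.4, -0.5, 0.2]
finger_gap: 0.551
```

```bash
python3 - <<'E'
from h import *
t=shot('top','t10.png')
bars(t,[((380,195,416,235),.024),((395,232,436,280),.024)])
E
```

```text
[ 544.5 -326.6] [26.7 62.9] 12.4
[ 439.7 -346.5] [27.3 60.5] 11.4
```

Both bars lie crosswise and centred in their bays, so I hand in.

```bash
python3 -c "
from h import *
print(workorder.sign_off(),get_obs()['t'])"
```

```text
the job is handed in; nothing more can be done
the job is handed in; nothing more can be done
```

The job is done and handed in at about 32 s. I pushed the paddle to its full-stroke stop and it sprang back by itself. The ejected bar was taken by its ends, put down on the free bench, regripped by its sides and lowered into the far bay. The pan bar was lowered into the near bay.

**Last checks:**
- **Bars:** the top camera puts the two bars within about 1 mm of the bay centres, and their length within about 1° of crosswise. They were set on the floor with 7–15 N of contact before release.
- **Other items:** comparing the side and top pictures with the first ones showed no change at the jar, charcoal, pliers or paddle.
- **Robot:** the gripper is empty and clear of everything.

**Problems:**
- **Force at the stop:** the wrist force read 110 N against the paddle's stop, close to the 120 N limit. I only read it at the end of that move, so I don't know the peak in between.
- **Refused move:** one early move call was refused for missing fields; the arm did not move.
- **Position readings:** the top and wrist cameras differed by up to 4 mm on the bars. I used positions in between.

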